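# Fit the matching outlet flange to the turbo housing in the fixture

## Task

Pull the dust plug out of the turbine housing that stands in the assembly fixture and put the plug in the parts tray. Then find the one pipe flange of the three whose bolt holes line up with that housing's studs and lower it over the studs until it lies flat on the housing's face. Leave the other two flanges and everything else on the bench where they are.

Things in the scene. Friction and masses are not known exactly. Their poses are not given: they have to be found in the camera images.
- fixture: Assembly fixture, fixed: round dark steel plate, 184 mm diameter, 12 mm thick, with three low jaws 34 mm high round the housing. On its +x side, 142 mm from the centre, a steel column 18 mm thick, 250 mm tall, with a 30 mm black block at 190 to 220 mm. Origin: centre of its underside on the bench, z up.
- fixture_center (a point): Centre of the fixture plate's top, 12 mm above the bench. The housing to work on is the one whose axis passes through this point.
- tray: Fixed square parts tray of grey plastic, 110 x 110 mm, 35 mm high, walls and floor 4 mm, open on top. Origin: centre of its underside on the bench.
- plug: Black plastic dust plug, loose in the bore of the housing in the fixture. Spigot 46 mm diameter, 12 mm deep; then a lip 62 mm diameter, 5 mm thick, resting on the stud face; then an upright pull tab 36 mm along x, 14 mm thick along y, top 74 mm above the origin. Origin: centre of the spigot's underside, z up, 73 mm above the bench at the start. 0.09 kg.
- flange_square: Loose steel flange: disc 108 mm diameter, 10 mm thick; central round stub 44 mm diameter, top 78 mm above the underside; four holes at 45, 135, 225 and 315 degrees (a square, 55.2 mm a side; a quarter turn looks the same) about z from x, 39 mm from the axis, 13 mm diameter. Flanges differ only in holes. Origin: centre of underside, z up. 0.36 to 0.63 kg.
- flange_oblong: Loose steel flange: disc 108 mm diameter, 10 mm thick; central round stub 44 mm diameter, top 78 mm above the underside; four holes at 32, 148, 212 and 328 degrees (an oblong, 66.1 mm along its x by 41.3 mm along its y; a half turn looks the same) about z from x, 39 mm from the axis, 13 mm diameter. Flanges differ only in holes. Origin: centre of underside, z up. 0.36 to 0.63 kg.
- flange_three: Loose steel flange: disc 108 mm diameter, 10 mm thick; central round stub 44 mm diameter, top 78 mm above the underside; three holes at 90, 210 and 330 degrees (a triangle; a third of a turn looks the same) about z from x, 39 mm from the axis, 13 mm diameter. Flanges differ only in holes. Origin: centre of underside, z up. 0.36 to 0.63 kg.
- housing_square: Cast turbine housing, fixed, about 165 mm across; stud face 116 mm wide with four upright studs at 45, 135, 225 and 315 degrees (a square, 55.2 mm a side; a quarter turn looks the same) about z from x, 39 mm from the axis. Studs 8 mm diameter, 24 mm tall, tapered. Bore 52 mm. Stands in the fixture or on a wooden board. Origin: centre of underside, 12 mm above the bench.
- port_square (a point): Centre of the stud face of housing_square, 73 mm above that housing's origin (85 mm above the bench), axes as the housing's. A seated flange has its underside at this height.
- housing_oblong: Cast turbine housing, fixed, about 165 mm across; stud face 116 mm wide with four upright studs at 32, 148, 212 and 328 degrees (an oblong, 66.1 mm along its x by 41.3 mm along its y; a half turn looks the same) about z from x, 39 mm from the axis. Studs 8 mm diameter, 24 mm tall, tapered. Bore 52 mm. Stands in the fixture or on a wooden board. Origin: centre of underside, 12 mm above the bench.
- port_oblong (a point): Centre of the stud face of housing_oblong, 73 mm above that housing's origin (85 mm above the bench), axes as the housing's. A seated flange has its underside at this height.
- housing_three: Cast turbine housing, fixed, about 165 mm across; stud face 116 mm wide with three upright studs at 90, 210 and 330 degrees (a triangle; a third of a turn looks the same) about z from x, 39 mm from the axis. Studs 8 mm diameter, 24 mm tall, tapered. Bore 52 mm. Stands in the fixture or on a wooden board. Origin: centre of underside, 12 mm above the bench.
- port_three (a point): Centre of the stud face of housing_three, 73 mm above that housing's origin (85 mm above the bench), axes as the housing's. A seated flange has its underside at this height.
- spray_can: White spray can, 58 mm diameter, 170 mm tall, standing. Bystander. Origin: centre of its underside as it stands or lies.
- impeller: Bare aluminium compressor wheel, 60 mm diameter, 34 mm tall. Bystander. Origin: centre of its underside as it stands or lies.
- wrench: Steel wrench, 180 mm long, lying along its x axis. Bystander. Origin: under its middle.
- actuator: Steel actuator canister, 62 mm diameter with a thin rod on top, 105 mm tall. Bystander. Origin: centre of its underside as it stands or lies.
- socket: Steel wrench socket, 32 mm diameter, 60 mm tall, standing. Bystander. Origin: centre of its underside as it stands or lies.
- screwdriver: Screwdriver, 180 mm long, lying along its x axis. Bystander. Origin: under its middle.
- core: Bearing core of a turbocharger, 68 mm diameter, 88 mm tall, standing. Bystander. Origin: centre of its underside as it stands or lies.
- seal_ring: Thin flat steel seal ring, 76 mm diameter, 8 mm thick, lying. Bystander, it has no bolt holes. Origin: centre of its underside as it stands or lies.
Not all that is in view belongs to the job. What is shaped like the flange_three but purple or turquoise is not meant.

How it is judged (in metres and radians):
On the way, in this order (a step that is already met when the one before it is completed fails the run):
1. the dust plug lies in the parts tray (x of plug in the frame of tray between -0.053 and 0.053 m and y of plug in the frame of tray between -0.053 and 0.053 m and z of plug in the frame of tray below 0.05 m and linear speed of plug below 0.02 m/s), for 0.2 s.
2. the matching flange lies flat on the face of the housing in the fixture (((horizontal distance between port_square and fixture_center below 0.03 m and horizontal distance between flange_square and port_square below 0.005 m and z of flange_square in the frame of port_square between -0.003 and 0.003 m and angle between flange_square's own z axis and vertical below 0.04 rad and linear speed of flange_square below 0.02 m/s) or (horizontal distance between port_oblong and fixture_center below 0.03 m and horizontal distance between flange_oblong and port_oblong below 0.005 m and z of flange_oblong in the frame of port_oblong between -0.003 and 0.003 m and angle between flange_oblong's own z axis and vertical below 0.04 rad and linear speed of flange_oblong below 0.02 m/s) or (horizontal distance between port_three and fixture_center below 0.03 m and horizontal distance between flange_three and port_three below 0.005 m and z of flange_three in the frame of port_three between -0.003 and 0.003 m and angle between flange_three's own z axis and vertical below 0.04 rad and linear speed of flange_three below 0.02 m/s))), for 0.2 s.
At the end, for the whole second after the job is handed in: Plug at rest in the tray (origin within 53 mm of its centre each way). The flange matching the fixture's housing at rest within 5 mm of the housing axis, underside within 3 mm of the stud face, tilt under 0.04 rad. The other two flanges within 40 mm of their starts (all of step 1 and ((horizontal distance between port_square and fixture_center below 0.03 m and horizontal distance between flange_square and port_square below 0.005 m and z of flange_square in the frame of port_square between -0.003 and 0.003 m and angle between flange_square's own z axis and vertical below 0.04 rad and linear speed of flange_square below 0.02 m/s and distance of each of flange_oblong, flange_three from where it was at the start of the episode below 0.04 m) or (horizontal distance between port_oblong and fixture_center below 0.03 m and horizontal distance between flange_oblong and port_oblong below 0.005 m and z of flange_oblong in the frame of port_oblong between -0.003 and 0.003 m and angle between flange_oblong's own z axis and vertical below 0.04 rad and linear speed of flange_oblong below 0.02 m/s and distance of each of flange_square, flange_three from where it was at the start of the episode below 0.04 m) or (horizontal distance between port_three and fixture_center below 0.03 m and horizontal distance between flange_three and port_three below 0.005 m and z of flange_three in the frame of port_three between -0.003 and 0.003 m and angle between flange_three's own z axis and vertical below 0.04 rad and linear speed of flange_three below 0.02 m/s and distance of each of flange_square, flange_oblong from where it was at the start of the episode below 0.04 m))); the robot touches nothing.
It fails at once if a bystander is moved by more than 40 mm (distance of any of spray_can, impeller, wrench, actuator, socket, screwdriver, core, seal_ring from where it was at the start of the episode above 0.04 m).
It also fails if it takes over 58 s, if anything falls off the work surface, if the arm or the gripper's body presses on something with over 40 N, if the wrist force passes 120 N, or if a joint passes its speed limit or range.

## Robot

A 6-joint arm with a two-finger parallel gripper is mounted at the origin on the work surface. World frame = base frame: x ahead of the robot, y to its left, z up, the work surface at z = 0. Lengths are in mm, angles in rad, forces in N, time in s.
With the tool pointing down it reaches from about 300 to 775 mm from the base axis. Payload 14.6 kg.
Tool frame: the origin (TCP) lies at the very end of the fingers, on their centre line; the grasp point (between the pads) lies 19 mm behind it (env.pinch_z is the distance from the TCP to the grasp point, in mm); x points along the fingers, y is the direction in which the jaws open and shut, and the axes are right-handed (so a half turn about x gives the same grasp; the last joint's range is limited). The gripper opens to 85 mm and grips with 20 to 120 N. Pads are 22 mm wide; open, the fingers measure 114 mm over their backs; the gripper's body (76 mm by 85 mm) begins 54 mm behind the grasp point. The pads swing forward as they close: fully open they stand 13 mm farther back than shut.
Start: joints at [1.063, 0.3, 1.521, -0, 1.321, -0.067], TCP at [234.661, 497.417, 210.281] pointing down, gripper open.
Joint ranges: [-3.03, 3.03], [-0.79, 2.21], [0.23, 2.52], [-1.04, 4.18], [0, 3.07], [-2.55, 2.55]. Speed limits (rad/s): [2.22, 2.22, 2.57, 3.14, 3.14, 3.14].

## Interface

Orientations are given as a rotation vector (axis times angle).
In Python, from bench import env gives the robot as it stands.
- The arm moves only by the tool send_rows, never from a script. Its argument "steps" is a list of rows, each a list of 7 numbers: the shift along the world's x, y, z in units of 30 mm (1.0 is 30 mm), then the turn, a rotation vector about the world's x, y, z in units of 10 degrees (1.0 is 10 degrees), then the finger opening in mm, from 0 to 85.4. In form: [[x, y, z, rx, ry, rz, gripper], ...]. A call has 1 to 12 rows; each row shifts and turns the pose as measured when the row begins; what a row does not reach is not made up. A row lasts 1/8 s, in which the tool goes at most 62.5 mm and 10.7 degrees, less where a joint would pass 70% of its speed; a pose out of reach is approached as far as the arm can. A call is refused whole if a number of a shift passes 1 or a number of a turn 1, either way. A call with a gripper value outside its range is refused whole. The fingers move at their own pace and stop on an object; the grip force is fixed at half the most. Time passes only in rows, so rows that do not move let the fingers close. It gives the time, the measured TCP pose, the force and the opening at its end, in the units of the state.
- env.state(): the state, without advancing time (a new reading comes with each control period).
- env.capture(name): name is "scene" or "top" or "wrist"; returns a dict with "image" (384x512x3 uint8, blue, green, red), "range_z" (384x512 float32, mm along the optical axis (not along the pixel's ray), 0 where there is no reading), "vfov" (degrees; the focal length in pixels is half the picture's height over the tangent of half this angle, whatever the lens; pixels are square), "cx", "cy" (the principal point, pixels), "R" (3x3) and "t" (3): a world point X has camera coordinates R X + t; the wrist camera has in their place "T_tool_cam" (4x4, takes a point from camera to tool coordinates, whose origin is the TCP and whose axes are the tool frame's). Camera axes: x right, y down, z forward; pixel columns grow to the right and rows downward; lengths in mm; the calibration is good to about 2 mm. A picture is of the moment at which its call begins: read the wrist's pose just before it.
- env.close_job(): hands the job in, once; it reports no verdict.
Trained networks look in the newest picture that a camera, given by its name, has taken for a name from the list of things; names that differ only in an ending like _2 or _b are one class to them, and where a whole thing is asked for, a point or a joint stands for the part that bears it (a point fixed in the world has none). Each returns a list of dicts, best first, with "conf" (0 to 1); they miss things now and then, are a little off and sometimes report something else, mostly with a low value. They report only what shows in the picture. A call takes as long as a camera call. They do not tell look-alikes from the thing itself.
- env.find_in(name, camera): "location" ([column, row] in pixels, amid what is visible of it).
- env.cut_out(name, camera): "region" (384x512 bool, what is visible of it) and "location" ([column, row] in pixels, amid what is visible of it).
- env.tip_of(name, camera): "location" ([column, row] in pixels: a listed point, or the origin of a listed thing).
The state is a dict: "time_s": time; "joint_pos": joint angles; "joint_vel": joint speeds; "joint_efforts": joint torques, N m; "tool_pos": TCP position; "tool_rot": TCP orientation; "wrist_force": force on the tool from outside, world axes, zero at the start; "ft_torque": the same for the moment, N m; "finger_gap": opening from 0.0 (shut) to 1.0 (fully open).
Only numpy, scipy, OpenCV 4.12 (cv2) and the standard library are available. Lean on these libraries where they do the work, as an engineer would, in place of code of your own. Each camera call takes 0.05 s, during which the arm holds its last target.

## Working session

There is one attempt and no reset: what is moved stays moved. The work goes in short steps, Python scripts to look and compute and a tool call to move; the robot and the scene stay as the last step left them, time stands still between calls to the robot, and variables do not carry over. Pictures are saved under pics/ and viewed, and the job is handed in when it is done.

Besides the shell and the picture viewer there is one more tool, called after ">>>" as name([rows], argument=value, ...), one row to a line, values as JSON. send_rows: Moves the arm, as the interface text tells. Its arguments: {"type":"object","properties":{"steps":{"type":"array","items":{"type":"array","items":{"type":"number"}}}},"required":["steps"]}

```bash
ls; mkdir -p pics
cat > h.py <<'E'
import numpy as np, cv2
from bench import env
def K(c):
    f=c["image"].shape[0]/2/np.tan(np.radians(c["vfov"])/2); return f,c["cx"],c["cy"]
def world(c,u,v,z=None,d=None):
    f,cx,cy=K(c); r=np.array([(u-cx)/f,(v-cy)/f,1.0]); R=np.array(c["R"]);t=np.array(c["t"])
    if d is not None: return R.T@(r*d-t)
    o=-R.T@t; w=R.T@r; return o+w*(z-o[2])/w[2]
def proj(c,X):
    f,cx,cy=K(c); p=np.array(c["R"])@np.array(X)+np.array(c["t"]); return cx+f*p[0]/p[2],cy+f*p[1]/p[2]
def cloud(c):
    f,cx,cy=K(c); v,u=np.mgrid[0:384,0:512]; d=c["range_z"]
    P=np.stack([(u-cx)/f*d,(v-cy)/f*d,d],-1)
    W=(P-np.array(c["t"]))@np.array(c["R"]); W[d<=0]=np.nan; return W
def wristcam(s,c):
    from scipy.spatial.transform import Rotation as Ro
    T=np.eye(4);T[:3,:3]=Ro.from_rotvec(s["tool_rot"]).as_matrix();T[:3,3]=s["tool_pos"]
    M=np.linalg.inv(T@np.array(c["T_tool_cam"])); c["R"]=M[:3,:3];c["t"]=M[:3,3]; return c
E
python3 - <<'E'
from h import *
print(env.state())
import pickle
D={}
for n in ["scene","top"]:
    c=env.capture(n); D[n]=c; cv2.imwrite(f"pics/{n}0.png",cv2.resize(c["image"],(800,600),interpolation=cv2.INTER_CUBIC))
    print(n,c["vfov"],c["cx"],c["cy"],-np.array(c["R"]).T@c["t"])
    for k in ["fixture","fixture_center","tray","plug","flange_square","flange_oblong","flange_three","housing_square","housing_oblong","housing_three","port_square","port_oblong","port_three","spray_can","actuator","core","socket"]:
        r=env.tip_of(k,n)
        print(k,[(np.round(q["location"],1).tolist(),round(q["conf"],2)) for q in r][:4])
pickle.dump(D,open("d0.pkl","wb"))
E
```

```text
pics
{'time_s': 0.0, 'joint_pos': array([ 1.06341157e+00,  3.00512330e-01,  1.52159939e+00,  3.77393755e-05,
        1.32072505e+00, -6.65751353e-02]), 'joint_vel': array([ 8.18433327e-06,  1.19131061e-03, -1.71134411e-03,  8.74027845e-04,
       -3.85479771e-04,  6.52787041e-06]), 'joint_efforts': array([ 1.62866927e-03, -5.43505883e+01, -3.61791551e+01, -9.82517372e-05,
        4.07535990e-03, -2.55101941e-05]), 'tool_pos': array([234.5186901 , 497.19435967, 209.69097774]), 'tool_rot': array([ 0.34479348,  1.54339764, -0.34666404]), 'wrist_force': array([-1.01100601,  1.2560162 ,  0.32191027]), 'ft_torque': array([ 0.00301144, -0.0510392 ,  0.04026108]), 'finger_gap': 1.001058717353484}
scene 54.09851300845993 247.44418938138892 191.36062836528274 [1297.29754798  586.16848975  855.45687024]
fixture [([248.6, 221.7], 0.88), ([160.9, 232.3], 0.61), ([247.2, 210.9], 0.46)]
fixture_center [([244.5, 222.2], 0.8)]
tray [([169.8, 196.0], 0.86)]
plug [([245.5, 208.7], 0.81), ([252.7, 282.1], 0.51)]
flange_square [([314.2, 256.6], 0.8), ([158.0, 147.1], 0.71)]
flange_oblong [([338.5, 226.0]
[... 702 characters left out ...]
[([251.7, 181.2], 0.75)]
tray [([321.4, 169.5], 0.68)]
plug [([247.3, 180.3], 0.6)]
flange_square [([193.2, 178.2], 0.64)]
flange_oblong [([192.6, 215.0], 0.96), ([335.8, 143.9], 0.71)]
flange_three [([288.5, 221.4], 0.92), ([325.1, 257.5], 0.81), ([323.4, 218.6], 0.7)]
housing_square [([121.7, 222.7], 0.68), ([118.7, 220.4], 0.38)]
housing_oblong [([392.9, 219.8], 0.85)]
housing_three [([250.7, 178.4], 0.57)]
port_square [([117.4, 216.5], 0.92)]
port_oblong [([393.9, 218.1], 0.6), ([228.7, 234.1], 0.39)]
port_three [([253.4, 177.5], 0.88), ([116.7, 219.7], 0.35)]
spray_can [([218.3, 141.5], 0.85)]
actuator [([292.3, 144.3], 0.7)]
core [([337.5, 148.9], 0.49)]
socket [([228.8, 233.7], 0.62)]
```

View pics/scene0.png

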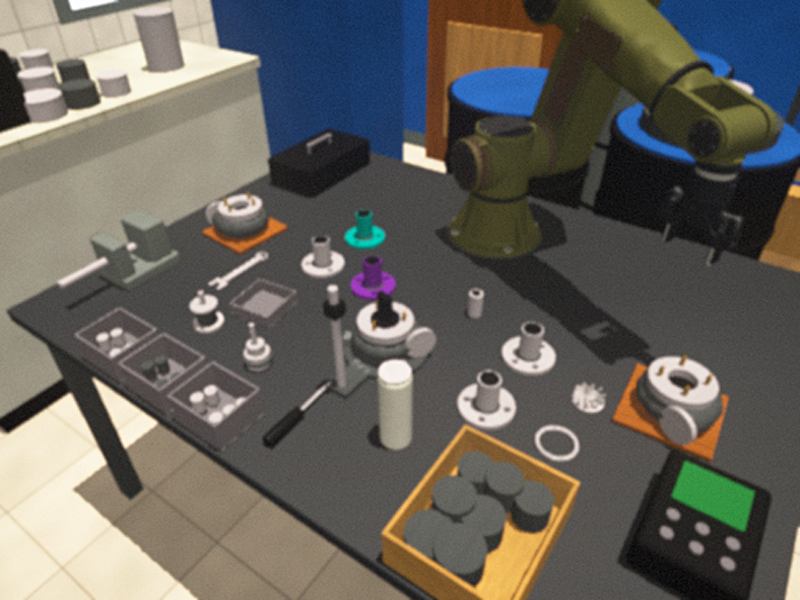

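View pics/top0.png

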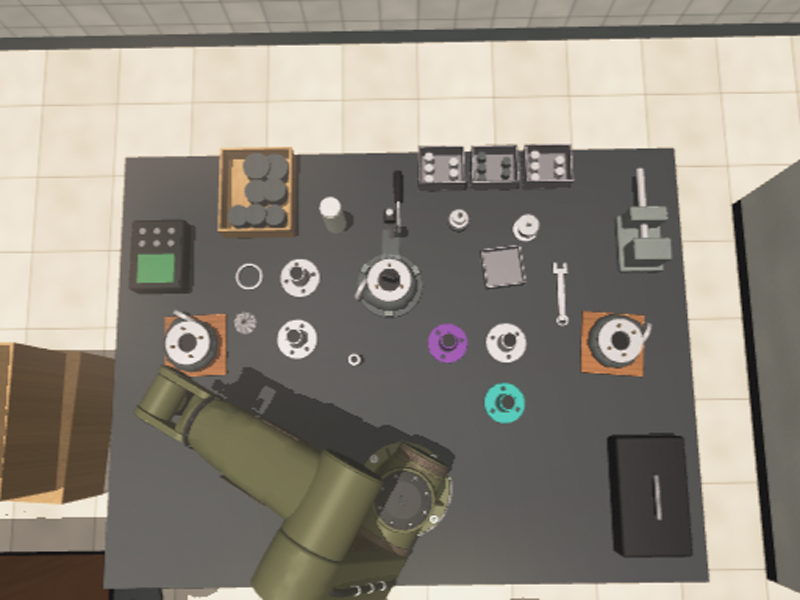

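Run:
```python
from h import *
import pickle
D=pickle.load(open("d0.pkl","rb"))
c=D["top"]; im=c["image"]
a=cv2.resize(im[125:285,170:350],None,fx=4.4,fy=3.7,interpolation=cv2.INTER_CUBIC)
a=cv2.resize(im[125:285,170:350],(675,600),interpolation=cv2.INTER_CUBIC)
cv2.imwrite("pics/topcrop.png",a)
s=D["scene"]["image"]
cv2.imwrite("pics/scenecrop.png",cv2.resize(s[130:300,120:370],(800,544),interpolation=cv2.INTER_CUBIC))
```

```text
(no output)
```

View pics/topcrop.png

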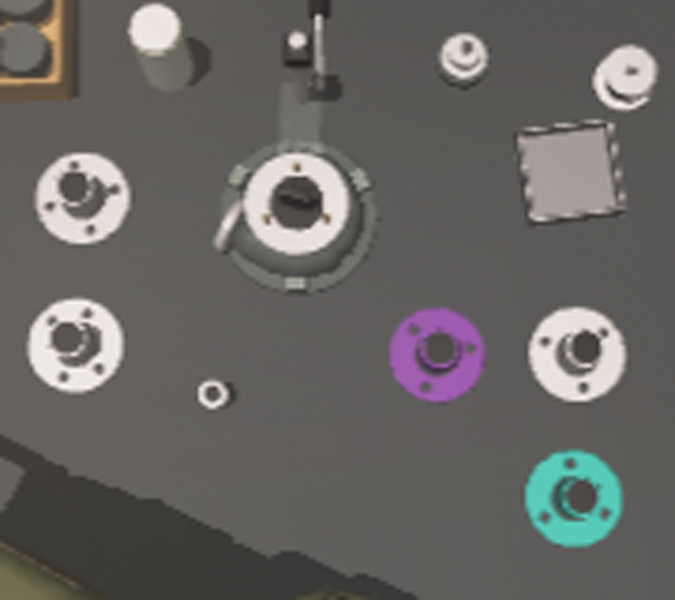

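View pics/scenecrop.png

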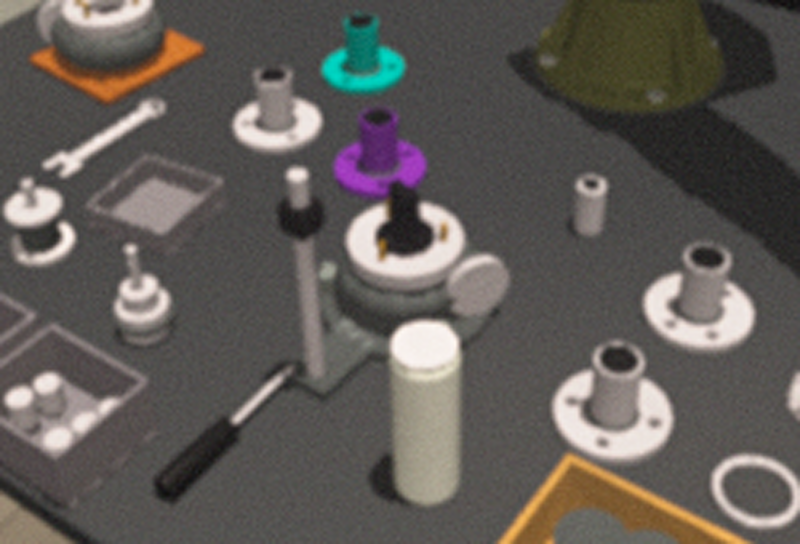

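The studs on the fixture housing show at top-crop (296,166), (267,220) and (327,220), so it is the three-stud housing. The candidates for the flange are the white one at crop (577,354) with 3 holes, the white ones at (83,197) and (75,345) with 4 holes each, and the purple and turquoise ones, which are excluded. I'll take the white one at (577,354). Now I'll measure.

Run:
```python
from h import *
import pickle
from scipy.spatial.transform import Rotation as Ro
D=pickle.load(open("d0.pkl","rb")); c=D["top"]
W=cloud(c); im=c["image"].astype(int)
def cir(mask):
    m=mask.astype(np.uint8); n,l,st,ce=cv2.connectedComponentsWithStats(m)
    i=1+np.argmax(st[1:,4]); k=[x for x in cv2.findContours((l==i).astype(np.uint8),cv2.RETR_EXTERNAL,cv2.CHAIN_APPROX_NONE)[0]]
    k=max(k,key=len); return cv2.minEnclosingCircle(k),cv2.fitEllipse(k)
bright=im.min(-1)>150
def box(u0,u1,v0,v1):
    z=np.zeros((384,512),bool);z[v0:v1,u0:u1]=1;return z
for nm,b,z in [("hous",box(232,268,162,196),85),("fl3",box(308,340,203,236),10),("flA",box(176,208,162,194),10),("flB",box(174,206,200,234),10)]:
    e,f=cir(bright&b); print(nm,e,f,world(c,*f[0],z=z).round(1), np.nanmedian(W[...,2][bright&b]).round(1))
# tray
for k in ["tray","plug","actuator","core","socket","spray_can"]:
    env.capture("top") if k=="tray" else 0
    r=env.cut_out(k,"top")
    for q in r[:1]:
        P=W[q["region"]]; print(k,q["conf"],np.round(q["location"]),np.nanmin(P,0).round(),np.nanmax(P,0).round(),np.nanmean(P,0).round())
print(Ro.from_rotvec(env.state()["tool_rot"]).as_matrix().round(3))
cc=env.capture("wrist"); print(np.array(cc["T_tool_cam"]).round(3),cc["vfov"],cc["cx"],cc["cy"])
r=env.cut_out("tray","top")[0]["region"]
k=np.argwhere(r)[:,::-1].astype(np.float32); print(cv2.minAreaRect(k))
print([world(c,*p,z=35).round() for p in cv2.boxPoints(cv2.minAreaRect(k))], [proj(c,(x,y,z)) for x,y,z in [(500,0,85)]])
```

```text
hous ((247.0, 179.0), 15.524274826049805) ((248.15982055664062, 178.92352294921875), (25.68092918395996, 28.866418838500977), 79.19964599609375) [555.   32.9  85. ] 84.9
fl3 ((323.4259338378906, 218.87037658691406), 12.75323486328125) ((323.45867919921875, 219.0397186279297), (24.08924674987793, 24.894681930541992), 111.4297103881836) [ 388.  -288.2   10. ] 10.6
flA ((191.63607788085938, 177.24684143066406), 12.386940956115723) ((191.5977325439453, 177.3920135498047), (23.296751022338867, 23.97264862060547), 65.19271087646484) [580.9 283.1  10. ] 10.5
flB ((189.71945190429688, 216.54737854003906), 12.570866584777832) ((189.76632690429688, 216.6652374267578), (23.991758346557617, 24.420326232910156), 69.09078979492188) [407.5 289.7  10. ] 10.4
tray 0.66 [322. 172.] [ 538. -348.  -16.] [ 658. -225.   50.] [ 601. -286.   11.]
plug 0.73 [120. 217.] [319. 503.  -6.] [486. 664. 114.] [392. 570.  70.]
actuator 0.69 [291. 143.] [ 709. -193.   12.] [ 768. -134.  109.] [ 733. -163.   43.]
core 0.45 [337. 144.] [ 677. -381.   -4.] [ 756. -320.   92.] [ 706. -350.   43.]
socket 0.58 [226. 232.] [329. 114.  -5.] [359. 142.  68.] [342. 128.  49.]
spray_can 0.8 [215. 135.] [707. 155.  -4.] [794. 230. 183.] [727. 182. 129.]
[[ 0.     0.427  0.904]
 [ 0.     0.904 -0.427]
 [-1.     0.    -0.   ]]
[[   0.      -0.276    0.961 -163.874]
 [   1.      -0.      -0.       0.849]
 [   0.       0.961    0.276  -67.731]
 [   0.       0.       0.       1.   ]] 69.12667863494676 255.09880326373354 191.1810226832714
((321.08538818359375, 170.76828002929688), (26.503570556640625, 26.945297241210938), 83.6598129272461)
[array([ 649., -220.,   35.]), array([ 660., -337.,   35.]), array([ 543., -345.,   35.]), array([ 532., -229.,   35.])] [(np.float64(256.1648218846011), np.float64(191.638744532281))]
```

>>> send_rows([
  [0.5, -0.8, 0.4, 0, 0, 0.2, 85],
  [0.6, -1, 0.4, 0, 0, 0.2, 85],
  [0.6, -1, 0.4, 0, 0, 0.2, 85],
  [0.6, -1, 0.4, 0, 0, 0.2, 85],
  [0.6, -1, 0.2, 0, 0, 0.2, 85],
  [0.6, -1, 0, 0, 0, 0.2, 85],
  [0.6, -1, 0, 0, 0, 0.2, 85],
  [0.6, -1, 0, 0, 0, 0.2, 85],
  [0.6, -1, 0, 0, 0, 0.2, 85],
  [0.6, -1, 0, 0, 0, 0.2, 85],
  [0.6, -1, 0, 0, 0, 0.2, 85],
  [0.6, -1, 0, 0, 0, 0.2, 85],
])

```text
time_s: 3.75
tool_pos: [452.0, 132.8, 266.7]
tool_rot: [0.004, 1.568, -0.003]
wrist_force: [-0.0, -0.2, 1.4]
finger_gap: 0.994
```

>>> send_rows([
  [0.7, -1, 0, 0, 0, 0, 85],
  [0.7, -1, 0, 0, 0, 0, 85],
  [0.7, -1, 0, 0, 0, 0, 85],
  [0, 0, 0, 0, 0, 0, 85],
  [0, 0, 0, 0, 0, 0, 85],
])

```text
time_s: 4.38
tool_pos: [517.2, 38.1, 266.6]
tool_rot: [0.006, 1.568, -0.004]
wrist_force: [0.3, 1.0, -0.5]
finger_gap: 0.995
```

Run:
```python
from h import *
import pickle
s=env.state(); c=wristcam(s,env.capture("wrist")); pickle.dump((s,c),open("w1.pkl","wb"))
print(s["tool_pos"],s["tool_rot"])
cv2.imwrite("pics/w1.png",cv2.resize(c["image"],(800,600),interpolation=cv2.INTER_CUBIC))
W=cloud(c)
print(proj(c,(556,30,85)))
m=(W[...,2]>125)&(W[...,2]<160)&(abs(W[...,0]-556)<50)&(abs(W[...,1]-30)<50)
P=W[m]; print(m.sum(),P.min(0),P.max(0),P.mean(0), cv2.minAreaRect(P[:,:2].astype(np.float32)))
for k in ["plug","port_three","housing_three"]:
    print(k,[(q["location"],q["conf"]) for q in env.tip_of(k,"wrist")])
```

```text
[517.16881452  38.07225329 266.59770231] [ 0.00593019  1.56780758 -0.00432891]
(np.float64(249.10335861179587), np.float64(196.2892705609047))
581 [545.24272736  12.18036325 125.02828353] [567.7746536   49.16976532 149.22308853] [554.67797576  31.05756574 143.47363761] ((556.725830078125, 30.75136375427246), (35.85457992553711, 14.163444519042969), 72.11499786376953)
plug [([247.6, 196.4], 0.75)]
port_three [([316.5, 33.5], 0.53)]
housing_three [([248.7, 184.9], 0.69)]
```

View pics/w1.png

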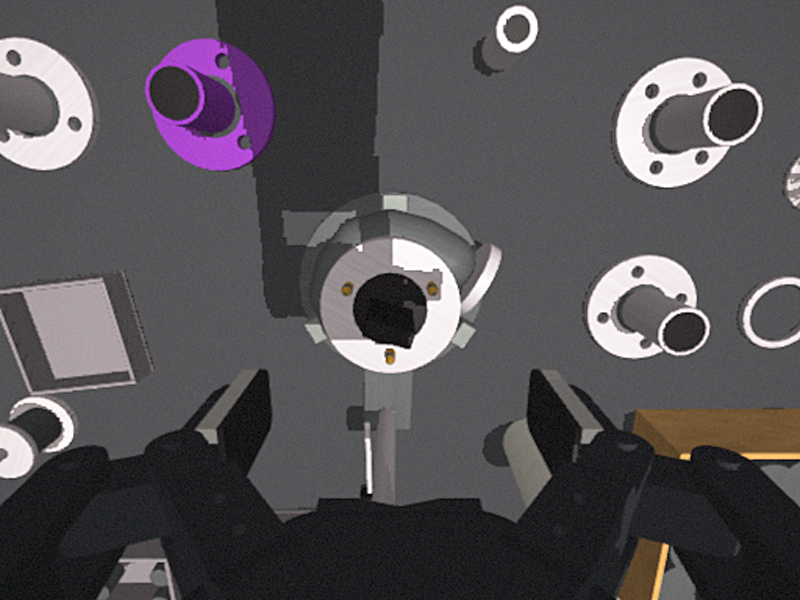

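Run:
```python
from h import *
import pickle
s,c=pickle.load(open("w1.pkl","rb")); W=cloud(c)
im=c["image"].astype(int); b,g,r=im[...,0],im[...,1],im[...,2]
m=((r-b)>50)&(abs(W[...,0]-556)<60)&(abs(W[...,1]-30)<60)
n,l,st,ce=cv2.connectedComponentsWithStats(m.astype(np.uint8))
Q=[]
for i in range(1,n):
    if st[i,4]>10:
        p=world(c,*ce[i],z=103); Q.append(p); print(st[i,4],ce[i],p.round(1),np.nanmax(W[l==i],0).round(1))
Q=np.array(Q); print("mean",Q.mean(0)); d=Q-Q.mean(0); print(np.hypot(d[:,0],d[:,1]),np.degrees(np.arctan2(d[:,1],d[:,0])))
f=(abs(W[...,2]-85)<4)&(abs(W[...,0]-556)<75)&(abs(W[...,1]-30)<75)
k=max(cv2.findContours(f.astype(np.uint8),cv2.RETR_EXTERNAL,cv2.CHAIN_APPROX_NONE)[0],key=cv2.contourArea)
e=cv2.fitEllipse(k);print(e,world(c,*e[0],z=85), np.nanmedian(W[f],0))
t=W[(W[...,2]>120)&(abs(W[...,0]-556)<50)&(abs(W[...,1]-30)<50)]
print("tabtop",t[t[:,2]>144].mean(0),cv2.minAreaRect(t[t[:,2]>144][:,:2].astype(np.float32)))
```

```text
23 [221.43478261 185.47826087] [536.4  -3.  103. ] [5.402e+02 2.000e-01 1.096e+02]
24 [276.33333333 185.5       ] [536.9  63.7 103. ] [539.4  66.8 108.1]
12 [249.5 224. ] [587.1  30.5 103. ] [595.8  33.4  92.9]
22 [249.27272727 229.81818182] [595.1  30.1 103. ] [596.3  33.6 108.4]
mean [563.91079921  30.30468869 103.        ]
[43.18412836 42.92921705 23.23009824 31.21570192] [-129.51034821  128.92047082    0.37864768   -0.43369178]
((249.69024658203125, 195.35679626464844), (85.16151428222656, 88.62434387207031), 93.31392669677734) [554.74123512  30.77659817  85.        ] [550.76946049  30.45554242  85.40662199]
tabtop [512.21995438  21.21976062 352.76442806] ((536.8924560546875, 29.995439529418945), (99.99372100830078, 61.75810241699219), 89.98506927490234)
```

Run:
```python
from h import *
import pickle
s,c=pickle.load(open("w1.pkl","rb")); W=cloud(c)
t=W[(W[...,2]>140)&(W[...,2]<152)&(abs(W[...,0]-556)<40)&(abs(W[...,1]-30)<40)]
print(len(t),t.mean(0),cv2.minAreaRect(t[:,:2].astype(np.float32)),np.linalg.eigh(np.cov(t[:,:2].T)))
# tray & flange target
w=(W[...,2]>28)&(W[...,2]<40)&(W[...,1]<-150)&(W[...,0]>500)
p=W[w];print(p.min(0),p.max(0))
fl=(W[...,2]>7)&(W[...,2]<14)&(W[...,1]<-200)&(W[...,0]<480); p=W[fl];print(p.min(0),p.max(0))
```

```text
449 [555.88052997  30.780308   146.66541279] ((556.782958984375, 30.732925415039062), (35.85457992553711, 14.043357849121094), 72.11499786376953) EighResult(eigenvalues=array([ 17.80932533, 106.36671519]), eigenvectors=array([[-0.95362686,  0.30099138],
       [ 0.30099138,  0.95362686]]))
[ 541.37295088 -364.07686425   28.00642897] [ 938.05450227 -224.82284107   39.99919389]
[ 336.98937415 -326.42001106    7.00518293] [ 443.52310777 -233.31638218   13.98530319]
```

>>> send_rows([
  [0.11, -0.02, -0.1, 0, 0, -0.9, 85],
  [0.11, -0.02, -0.1, 0, 0, -0.9, 85],
  [0.11, -0.02, -0.1, 0, 0, -0.9, 85],
  [0.11, -0.02, -0.1, 0, 0, -0.9, 85],
  [0.11, -0.02, -0.1, 0, 0, -0.9, 85],
  [0.11, -0.02, -0.1, 0, 0, -0.9, 85],
  [0.11, -0.02, -0.1, 0, 0, -0.9, 80],
  [0.11, -0.02, -0.1, 0, 0, -0.9, 70],
  [0.11, -0.02, -0.1, 0, 0, -0.9, 60],
  [0.11, -0.02, -0.1, 0, 0, -0.9, 60],
  [0.11, -0.02, -0.1, 0, 0, -0.9, 60],
  [0.1, -0.02, -0.1, 0, 0, -0.9, 60],
])

```text
time_s: 6.08
tool_pos: [555.2, 38.2, 232.1]
tool_rot: [1.473, 1.004, -1.478]
wrist_force: [-0.3, -0.5, -0.1]
finger_gap: 0.702
```

```bash
cat > st.py <<'E'
from h import *
from scipy.spatial.transform import Rotation as Ro
s=env.state(); M=Ro.from_rotvec(s["tool_rot"]).as_matrix()
print(round(s["time_s"],2),"pos",s["tool_pos"].round(1),"yaw",np.degrees(np.arctan2(M[1,1],M[0,1])).round(1),"x",M[:,0].round(3),"F",s["wrist_force"].round(1),"gap",round(s["finger_gap"]*85.4,1),"q",s["joint_pos"].round(2))
E
python3 st.py
```

```text
6.08 pos [555.2  38.2 232.1] yaw -21.2 x [ 0.001 -0.006 -1.   ] F [-0.3 -0.5 -0.1] gap 60.0 q [ 0.01  0.3   1.47 -0.01  1.37  0.38]
```

>>> send_rows([
  [0.05, -0.28, -0.6, 0, 0, 0.3, 60],
  [0, 0, -1, 0, 0, 0, 60],
  [0, 0, -0.5, 0, 0, 0, 60],
  [0, 0, 0, 0, 0, 0, 60],
])

```text
time_s: 6.58
tool_pos: [556.6, 31.6, 168.6]
tool_rot: [1.437, 1.035, -1.438]
wrist_force: [0.1, 0.1, 0.3]
finger_gap: 0.703
```

```bash
python3 st.py
```

```text
6.58 pos [556.6  31.6 168.6] yaw -18.2 x [ 0.004 -0.006 -1.   ] F [0.1 0.1 0.3] gap 60.1 q [-0.01  0.35  1.55 -0.01  1.23  0.31]
```

>>> send_rows([
  [0, -0.03, -0.7, 0, 0, 0, 60],
  [0, 0, -0.7, 0, 0, 0, 50],
  [0, 0, -0.4, 0, 0, 0, 40],
  [0, 0, 0, 0, 0, 0, 0],
  [0, 0, 0, 0, 0, 0, 0],
  [0, 0, 0, 0, 0, 0, 0],
  [0, 0, 0, 0, 0, 0, 0],
])

```text
time_s: 7.45
tool_pos: [559.4, 31.5, 119.9]
tool_rot: [1.441, 1.03, -1.429]
wrist_force: [0.0, 0.5, -1.0]
finger_gap: 0.14
```

```bash
python3 st.py
```

```text
7.45 pos [559.4  31.5 119.9] yaw -18.1 x [ 0.013 -0.006 -1.   ] F [ 0.   0.5 -1. ] gap 12.0 q [-0.01  0.4   1.6  -0.01  1.12  0.31]
```

>>> send_rows([
  [0, 0, 0.3, 0, 0, 0, 0],
  [0, 0, 0.7, 0, 0, 0, 0],
  [0, 0, 1, 0, 0, 0, 0],
  [0, 0, 1, 0, 0, 0, 0],
  [0, -0.3, 0.5, 0, 0, 0, 0],
  [0.1, -0.7, 0, 0, 0, 0, 0],
  [0.1, -1, 0, 0, 0, 0, 0],
  [0.1, -1, 0, 0, 0, 0, 0],
  [0.1, -1, 0, 0, 0, 0, 0],
  [0.1, -1, 0, 0, 0, 0, 0],
  [0.1, -1, 0, 0, 0, 0, 0],
])

```text
time_s: 8.82
tool_pos: [576.1, -155.7, 230.7]
tool_rot: [1.439, 1.031, -1.428]
wrist_force: [0.7, 0.6, -0.2]
finger_gap: 0.142
```

```bash
python3 st.py
```

```text
8.82 pos [ 576.1 -155.7  230.7] yaw -18.0 x [ 0.013 -0.006 -1.   ] F [ 0.7  0.6 -0.2] gap 12.1 q [-0.32  0.38  1.36 -0.    1.38 -0.01]
```

>>> send_rows([
  [0.12, -1, 0, 0, 0, 0, 0],
  [0.12, -1, 0, 0, 0, 0, 0],
  [0.12, -1, -0.2, 0, 0, 0, 0],
  [0.12, -0.8, -0.6, 0, 0, 0, 0],
  [0.1, -0.2, -1, 0, 0, 0, 0],
  [0, 0, -1, 0, 0, 0, 0],
  [0, 0, -1, 0, 0, 0, 0],
  [0, 0, -0.6, 0, 0, 0, 0],
  [0, 0, 0, 0, 0, 0, 0],
])

```text
time_s: 9.95
tool_pos: [589.7, -287.0, 92.5]
tool_rot: [1.442, 1.032, -1.435]
wrist_force: [-0.8, -1.1, -0.4]
finger_gap: 0.142
```

```bash
python3 st.py
python3 - <<'E'
from h import *
s=env.state(); c=env.capture("wrist")
cv2.imwrite("pics/w2.png",cv2.resize(c["image"],(800,600)))
c=wristcam(s,c); 
for z in(35,): print([np.multiply(proj(c,(x,y,z)),800/512).round() for x,y in [(597,-286)]])
E
```

```text
9.95 pos [ 589.7 -287.    92.5] yaw -18.3 x [ 0.008 -0.005 -1.   ] F [-0.8 -1.1 -0.4] gap 12.1 q [-0.51  0.64  1.32 -0.    1.18 -0.19]
[array([406., 305.])]
```

View pics/w2.png

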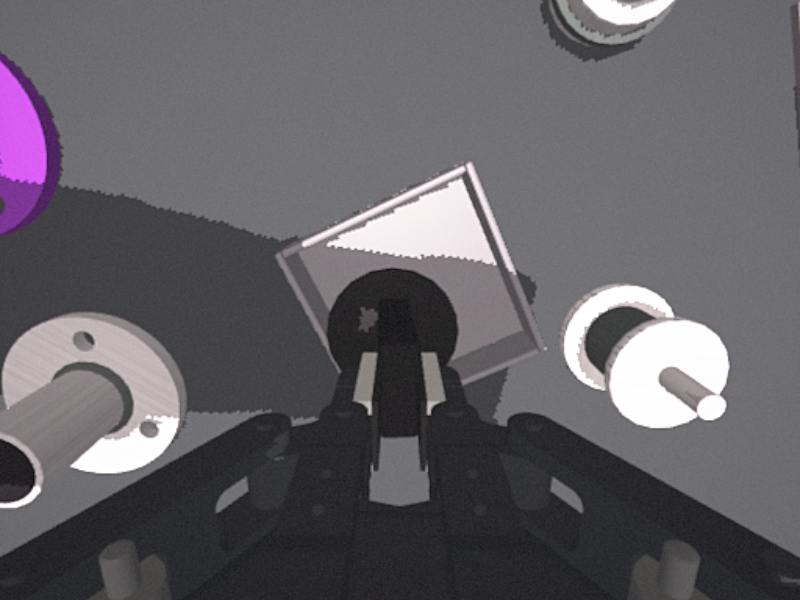

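The plug hangs above the tray, whose rim corners are at (280,258), (468,165) and (543,348). The predicted centre is (406,305), which agrees, so I'll lower and release.

>>> send_rows([
  [0.2, 0, -0.6, 0, 0, 0, 0],
  [0.05, 0, -0.4, 0, 0, 0, 0],
  [0, 0, -0.3, 0, 0, 0, 0],
  [0, 0, -0.15, 0, 0, 0, 0],
  [0, 0, 0, 0, 0, 0, 0],
])

```text
time_s: 10.62
tool_pos: [599.1, -287.5, 49.4]
tool_rot: [1.442, 1.027, -1.432]
wrist_force: [-0.1, -0.7, -0.3]
finger_gap: 0.137
```

```bash
python3 st.py
```

```text
10.62 pos [ 599.1 -287.5   49.4] yaw -18.3 x [ 0.012 -0.007 -1.   ] F [-0.1 -0.7 -0.3] gap 11.7 q [-0.5   0.7   1.32 -0.    1.11 -0.18]
```

>>> send_rows([
  [0, 0, 0, 0, 0, 0, 20],
  [0, 0, 0, 0, 0, 0, 35],
  [0, 0, 0, 0, 0, 0, 45],
  [0, 0, 0.1, 0, 0, 0, 45],
  [0, 0, 0.5, 0, 0, 0, 45],
  [0, 0, 1, 0, 0, 0, 45],
  [0, 0, 1, 0, 0, 0, 60],
  [-0.3, 0, 1, 0, 0, 0, 75],
  [-0.5, 0, 1, 0, 0, 0, 85],
  [-0.5, 0, 0.8, 0, 0, 0, 85],
  [-0.8, 0, 0, 0, 0, 0, 85],
  [-0.8, 0, 0, 0, 0, 0, 85],
])

```text
time_s: 12.12
tool_pos: [511.1, -287.5, 227.3]
tool_rot: [1.443, 1.018, -1.425]
wrist_force: [0.0, -0.5, 0.2]
finger_gap: 0.998
```

```bash
python3 st.py
python3 - <<'E'
from h import *
import pickle
s=env.state(); c=env.capture("wrist")
cv2.imwrite("pics/w3.png",cv2.resize(c["image"],(800,600)))
c=wristcam(s,c); pickle.dump((s,c),open("w3.pkl","wb"))
E
```

```text
12.12 pos [ 511.1 -287.5  227.3] yaw -18.2 x [ 0.021 -0.012 -1.   ] F [ 0.  -0.5  0.2] gap 85.2 q [-0.58  0.35  1.41  0.    1.35 -0.26]
```

View pics/w3.png

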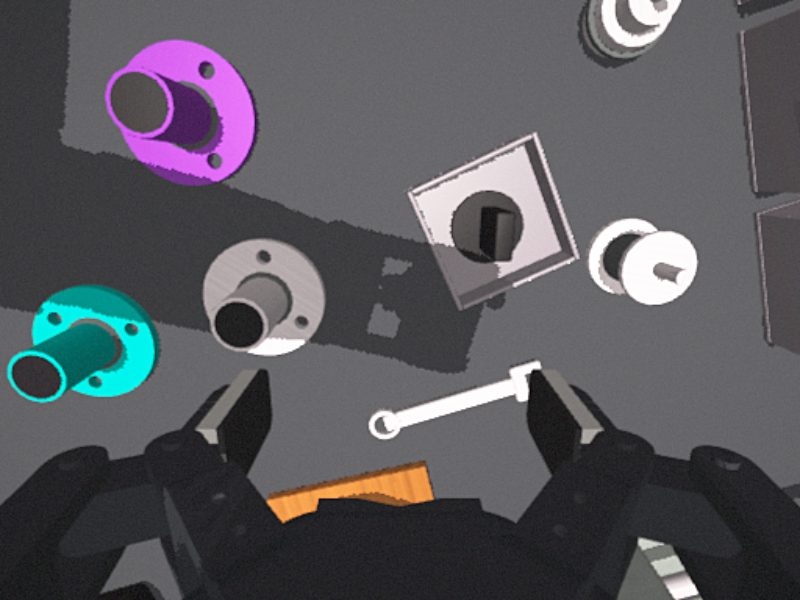

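The plug stands in the tray at (485,228). The target is the white flange at (263,297), with holes at (263,257) and (302,322) and the third hidden behind the stub. Purple at (190,110) and turquoise at (95,340) are the look-alikes.

Run:
```python
from h import *
import pickle
s,c=pickle.load(open("w3.pkl","rb")); W=cloud(c)
k=512/800
f=(W[...,2]>6)&(W[...,2]<15)&(abs(W[...,0]-388)<75)&(abs(W[...,1]+288)<75)
# top circle outer
P=W[f]; print(P.min(0),P.max(0))
# world-plane raster of disc: rectify image at z=10
N=150; xs=np.linspace(388-75,388+75,600); ys=np.linspace(-288-75,-288+75,600)
U=np.zeros((600,600),np.float32);V=U.copy()
for i,x in enumerate(xs):
    for j,y in enumerate(ys): U[i,j],V[i,j]=proj(c,(x,y,10))
rec=cv2.remap(c["image"],U,V,cv2.INTER_CUBIC); cv2.imwrite("pics/rec.png",rec)
h=cv2.HoughCircles(cv2.medianBlur(cv2.cvtColor(rec,cv2.COLOR_BGR2GRAY),5),cv2.HOUGH_GRADIENT,1,50,param1=100,param2=20,minRadius=205,maxRadius=228)
print(h[0][:3] if h is not None else None)
for q in (h[0][:3] if h is not None else []): print(xs[0]+q[1]*150/599, ys[0]+q[0]*150/599)
for px in [(263,257),(302,322),(222,320)]: print(world(c,px[0]*k,px[1]*k,z=10))
st=W[(W[...,2]>70)&(W[...,2]<95)&(abs(W[...,0]-388)<60)&(abs(W[...,1]+288)<60)]; print("stubtop",st.min(0),st.max(0),(st.min(0)+st.max(0))/2)
```

```text
[ 335.82006531 -343.23642324    6.17059148] [ 444.34597275 -235.57093319   14.97371665]
[[294.5 306.5 216.4]]
389.75292205810547 -289.25209045410156
[ 404.68298492 -253.3462626    10.        ]
[ 414.52670051 -320.54405949   10.        ]
[ 346.33907993 -295.38310601   10.        ]
stubtop [ 368.54348491 -310.79591265   70.04838919] [ 412.13470377 -267.3998234    81.26641797] [ 390.33909434 -289.09786802   75.65740358]
```

View pics/rec.png

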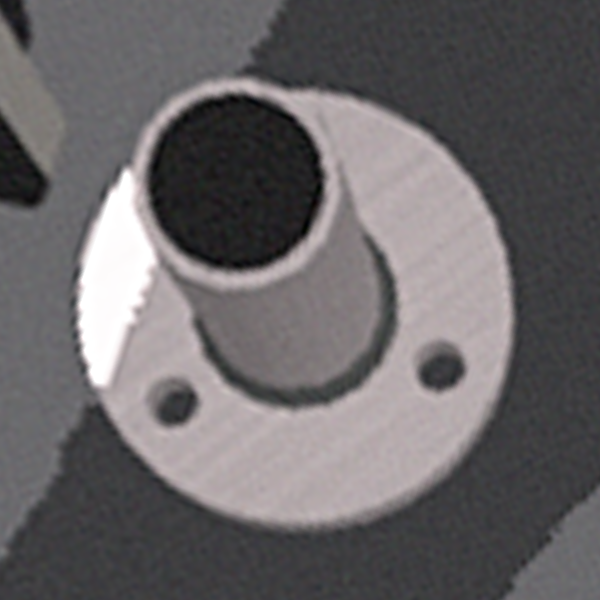

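>>> send_rows([
  [-0.6, 0, -0.2, 0, 0, 0, 85],
  [-1, 0, -0.4, 0, 0, 0, 85],
  [-1, 0, -0.4, 0, 0, 0, 85],
  [-1, 0, -0.6, 0, 0, 0, 85],
  [-0.3, -0.05, -0.6, 0, 0, 0, 85],
  [0, 0, -0.4, 0, 0, 0, 85],
  [0, 0, 0, 0, 0, 0, 85],
])

```text
time_s: 13.05
tool_pos: [389.9, -289.8, 155.8]
tool_rot: [1.444, 1.006, -1.421]
wrist_force: [-0.2, -0.2, -0.0]
finger_gap: 0.997
```

```bash
python3 st.py
```

```text
13.05 pos [ 389.9 -289.8  155.8] yaw -18.3 x [ 0.03  -0.02  -0.999] F [-0.2 -0.2 -0. ] gap 85.2 q [-0.72  0.19  1.79  0.01  1.12 -0.4 ]
```

>>> send_rows([
  [0, 0, -0.6, 0.115, 0.17, 0, 85],
  [0, 0, -0.8, 0, 0, 0, 85],
  [0, 0, -0.4, 0, 0, 0, 85],
  [0, 0, 0, 0, 0, 0, 85],
])

```text
time_s: 13.55
tool_pos: [392.9, -290.7, 103.7]
tool_rot: [1.439, 1.038, -1.437]
wrist_force: [-0.7, -0.2, -0.5]
finger_gap: 0.991
```

```bash
python3 st.py
```

```text
13.55 pos [ 392.9 -290.7  103.7] yaw -18.2 x [ 0.003 -0.002 -1.   ] F [-0.7 -0.2 -0.5] gap 84.7 q [-0.71  0.28  1.81  0.    1.04 -0.4 ]
```

>>> send_rows([
  [-0.12, 0.05, -0.4, 0, 0, 0, 85],
  [-0.02, 0, -0.8, 0, 0, 0, 85],
  [-0.02, 0, -0.6, 0, 0, 0, 85],
  [-0.02, 0, -0.3, 0, 0, 0, 85],
  [0, 0, 0, 0, 0, 0, 85],
])

```text
time_s: 14.18
tool_pos: [388.0, -289.7, 40.4]
tool_rot: [1.439, 1.034, -1.435]
wrist_force: [0.0, -0.5, -0.0]
finger_gap: 0.993
```

```bash
python3 st.py
```

```text
14.18 pos [ 388.  -289.7   40.4] yaw -18.2 x [ 0.006 -0.005 -1.   ] F [ 0.  -0.5 -0. ] gap 84.8 q [-0.72  0.37  1.87  0.    0.89 -0.4 ]
```

Close on the stub.

>>> send_rows([
  [0.05, 0.01, 0, 0.03, 0.03, 0, 60],
  [0, 0, 0, 0, 0, 0, 45],
  [0, 0, 0, 0, 0, 0, 20],
  [0, 0, 0, 0, 0, 0, 0],
  [0, 0, 0, 0, 0, 0, 0],
  [0, 0, 0, 0, 0, 0, 0],
])

```text
time_s: 14.92
tool_pos: [390.0, -289.7, 42.2]
tool_rot: [1.44, 1.04, -1.437]
wrist_force: [-0.8, -0.1, -0.4]
finger_gap: 0.484
```

```bash
python3 st.py
```

```text
14.93 pos [ 390.  -289.7   42.2] yaw -18.2 x [ 0.002 -0.001 -1.   ] F [-0.8 -0.1 -0.4] gap 41.4 q [-0.71  0.38  1.86  0.    0.91 -0.4 ]
```

>>> send_rows([
  [0, 0, 0.4, 0, 0, 0, 0],
  [0, 0, 0.8, 0, 0, 0, 0],
  [0, 0, 1, 0, 0, 0, 0],
  [0, 0, 1, 0, 0, 0, 0],
  [0, 0, 1, 0, 0, 0, 0],
  [0, 0, 1, 0, 0, 0, 0],
  [0, 0.3, 0.7, 0, 0, 0, 0],
  [0, 0.3, 0.2, 0, 0, 0, 0],
])

```text
time_s: 15.92
tool_pos: [388.5, -270.2, 234.7]
tool_rot: [1.44, 1.04, -1.437]
wrist_force: [0.5, -0.5, -4.9]
finger_gap: 0.49
```

```bash
python3 st.py
```

```text
15.93 pos [ 388.5 -270.2  234.7] yaw -18.2 x [ 0.002 -0.001 -1.   ] F [ 0.5 -0.5 -4.9] gap 41.9 q [-0.69  0.11  1.7   0.    1.34 -0.37]
```

>>> send_rows([
  [0.3, 0.6, 0, 0, 0, 0.4, 0],
  [0.5, 0.9, 0, 0, 0, 0.5, 0],
  [0.5, 0.9, 0, 0, 0, 0.5, 0],
  [0.5, 0.9, 0, 0, 0, 0.5, 0],
  [0.5, 0.9, 0, 0, 0, 0.5, 0],
  [0.5, 0.9, 0, 0, 0, 0.5, 0],
  [0.5, 0.9, 0, 0, 0, 0.5, 0],
  [0.5, 0.9, 0, 0, 0, 0.5, 0],
  [0.5, 0.9, 0, 0, 0, 0.5, 0],
  [0.5, 0.9, 0, 0, 0, 0.5, 0],
  [0.5, 0.7, 0, 0, 0, 0.4, 0],
  [0, 0, 0, 0, 0, 0, 0],
])

```text
time_s: 17.42
tool_pos: [546.8, 25.9, 228.6]
tool_rot: [0.725, 1.455, -0.731]
wrist_force: [-0.2, -1.7, -4.5]
finger_gap: 0.482
```

```bash
python3 st.py
python3 - <<'E'
from h import *
import pickle
s=env.state(); c=env.capture("wrist")
cv2.imwrite("pics/w4.png",cv2.resize(c["image"],(800,600),interpolation=cv2.INTER_CUBIC))
c=wristcam(s,c); pickle.dump((s,c),open("w4.pkl","wb"))
E
```

```text
17.43 pos [546.8  25.9 228.6] yaw 36.6 x [-0.009  0.001 -1.   ] F [-0.2 -1.7 -4.5] gap 41.1 q [-0.02  0.29  1.5   0.    1.37 -0.66]
```

View pics/w4.png

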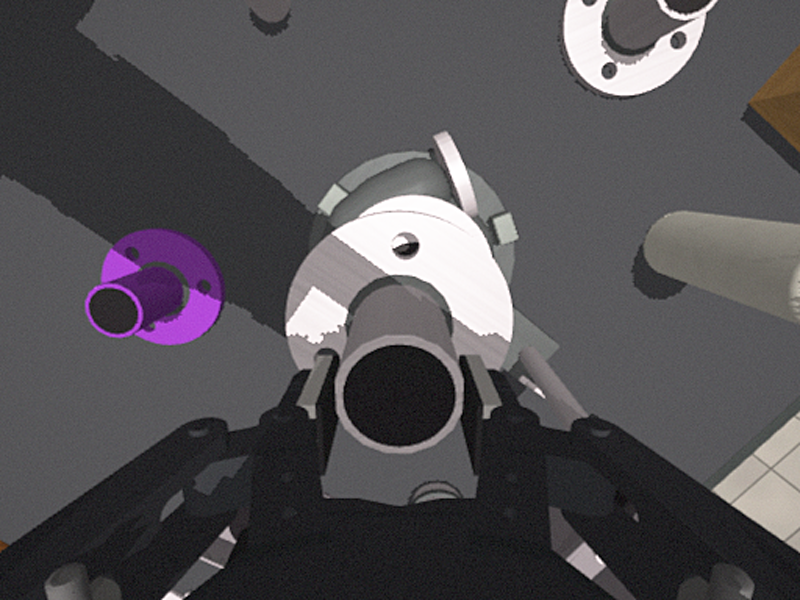

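```bash
cat > hole.py <<'E'
from h import *
import pickle,sys
s,c=pickle.load(open(sys.argv[1],"rb")); W=cloud(c)
z=s["tool_pos"][2]-32.2
u,v=[float(a) for a in sys.argv[2:4]]
d=W[(abs(W[...,2]-z)<4)&(np.hypot(W[...,0]-s["tool_pos"][0],W[...,1]-s["tool_pos"][1])<60)]
print("disc z",np.median(d[:,2]),"exp",z)
# top-left outline: circle fit with known radius 54
hull=cv2.convexHull(d[:,:2].astype(np.float32))[:,0]
ctr=s["tool_pos"][:2]
from scipy.optimize import least_squares
ang=np.arctan2(d[:,1]-ctr[1],d[:,0]-ctr[0]); r=np.hypot(d[:,0]-ctr[0],d[:,1]-ctr[1])
E=[]
for a in np.arange(-np.pi,np.pi,.05):
    k=abs(ang-a)<.05
    if k.sum()>10 and r[k].max()>47: E.append(d[k][np.argmax(r[k]),:2])
E=np.array(E); f=least_squares(lambda p:np.hypot(*(E-p[:2]).T)-p[2],[*ctr,54],loss="soft_l1")
print("fit",f.x.round(2),"tcp",ctr.round(1),len(E))
h=world(c,u*512/800,v*512/800,z=float(np.median(d[:,2])))
for cc in (ctr,f.x[:2]):
    q=h[:2]-cc; print("hole",h.round(1),np.hypot(*q).round(1),np.degrees(np.arctan2(q[1],q[0])).round(1))
E
python3 hole.py w4.pkl 404 244
```

```text
disc z 196.86525427963966 exp 196.41916055605276
fit [549.04  25.72  53.94] tcp [546.8  25.9] 84
hole [527.3  58.8 196.9] 38.4 120.7
hole [527.3  58.8 196.9] 39.6 123.4
```

>>> send_rows([
  [-0.6, -0.5, 0, 0, -0.05, -0.3, 0],
  [-0.9, -0.7, 0, 0, 0, 0, 0],
  [-0.9, -0.7, 0, 0, 0, 0, 0],
  [-0.5, -0.4, 0, 0, 0, 0, 0],
  [0, 0, 0, 0, 0, 0, 0],
  [0, 0, 0, 0, 0, 0, 0],
])

```text
time_s: 18.23
tool_pos: [453.6, -47.8, 227.1]
tool_rot: [0.775, 1.431, -0.777]
wrist_force: [0.8, -0.7, -4.0]
finger_gap: 0.487
```

```bash
python3 st.py
python3 - <<'E'
from h import *
import pickle
s=env.state(); c=env.capture("wrist")
cv2.imwrite("pics/w5.png",cv2.resize(c["image"],(800,600),interpolation=cv2.INTER_CUBIC))
c=wristcam(s,c); pickle.dump((s,c),open("w5.pkl","wb"))
E
```

```text
18.23 pos [453.6 -47.8 227.1] yaw 33.0 x [-0.003  0.    -1.   ] F [ 0.8 -0.7 -4. ] gap 41.6 q [-0.19  0.08  1.75 -0.    1.32 -0.76]
```

View pics/w5.png

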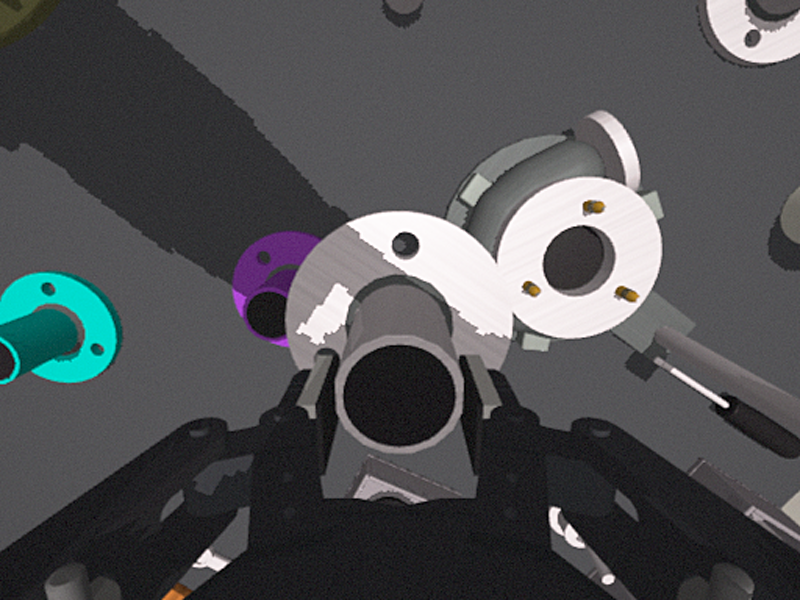

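```bash
python3 hole.py w5.pkl 404.5 244
python3 - <<'E'
from h import *
import pickle
s,c=pickle.load(open("w5.pkl","rb")); W=cloud(c)
im=c["image"].astype(int); b,g,r=im[...,0],im[...,1],im[...,2]
m=((r-b)>45); m[:, :320]=0; m[:100]=0; m[215:]=0; m[:,420:]=0
n,l,st,ce=cv2.connectedComponentsWithStats(m.astype(np.uint8))
Q=[]
for i in range(1,n):
    if st[i,4]>8:
        vv=np.argwhere(l==i); p=world(c,*ce[i],z=99);Q.append(p);print(st[i,4],ce[i].round(1),p.round(1),W[l==i][:,2].round())
Q=np.array(Q);print(Q.mean(0));d=Q-Q.mean(0);print(np.hypot(*d[:,:2].T),np.degrees(np.arctan2(d[:,1],d[:,0])))
def cir(mask,z,zR):
    P=W[mask]; 
from scipy.optimize import least_squares
f=(abs(W[...,2]-85)<3)&(np.hypot(W[...,0]-556,W[...,1]-30)<70); P=W[f][:,:2]
ctr=np.array([556,30.]);a=np.arctan2(*(P-ctr).T[::-1]);rr=np.hypot(*(P-ctr).T)
for fn,lo,hi,r0 in((np.argmax,54,64,58),(np.argmin,20,32,26)):
    E=[]
    for t in np.arange(-np.pi,np.pi,.06):
        k=abs(a-t)<.06
        if k.sum()>4:
            j=fn(rr[k])
            if lo<rr[k][j]<hi:E.append(P[k][j])
    E=np.array(E);q=least_squares(lambda p:np.hypot(*(E-p[:2]).T)-p[2],[556,30,r0],loss="soft_l1");print("face/bore",q.x.round(2),len(E))
E
```

```text
disc z 195.25320841666039 exp 194.86705039802206
fit [455.9  -48.07  53.98] tcp [453.6 -47.8] 84
hole [436.5 -13.4 195.3] 38.4 116.4
hole [436.5 -13.4 195.3] 39.7 119.3
20 [375.  130.6] [531.   61.5  99. ] [86. 87. 87. 87. 87. 89. 91. 87. 88. 92. 86. 87. 90. 86. 89. 91. 88. 90.
 88. 92.]
42 [382.5 132. ] [538.3  64.6  99. ] [ nan 102. 103. 103. 100. 103. 104. 103. 105. 105. 105. 103. 103. 104.
 107. 106. 108. 106. 100. 103. 105. 105. 106. 108. 109. 101. 102. 103.
 104. 107. 109. 102. 103. 105. 108. 108. 102. 103. 106. 106. 107. 108.]
14 [336.4 181.4] [530.5  -2.6  99. ] [86. 88. 88. 89. 85. 89. 90. 92. 88. 90. 92. 88. 91. 87.]
36 [341.4 185.5] [537.8  -3.3  99. ] [ 99. 101. 103. 101. 103. 101. 103. 103. 102. 105. 105.  99. 103. 103.
 104. 106. 106. 107. 104. 103. 106. 105. 107. 108. 107. 108. 104. 104.
 106. 108. 108. 106. 106. 108. 105. 107.]
25 [396.4 185.2] [587.4  29.3  99. ] [85. 87. 88. 89. 85. 88. 89. 89. 91. 92. 85. 88. 89. 91. 92. 87. 89. 92.
 92. 86. 89. 91. 94. nan 91.]
44 [404.  189.2] [597.4  30.4  99. ] [ 99. 100. 101. 100. 101. 102. 102. 103. 102. 104. 103. 104. 104. 105.
 104. 103. 100. 101. 102. 104. 105. 106. 108. 108. 108. 101. 104. 105.
 106. 107. 108. 107. 110. 102. 103. 105. 106. 109. 108. 103. 104. 107.
 106. 109.]
[553.74099457  29.96953081  99.        ]
[38.89714487 37.92241937 40.03474652 36.90238275 33.71514097 43.64531014] [ 125.83703546  114.04651646 -125.43517171 -115.54769543   -1.11795481
    0.53382604]
face/bore [557.6   30.16  58.  ] 98
face/bore [557.17  30.07  25.82] 105
```

>>> send_rows([
  [0.5, 0.4, 0, 0, -0.01, 0.06, 0],
  [0.9, 0.7, 0, 0, 0, 0, 0],
  [0.9, 0.7, 0, 0, 0, 0, 0],
  [0.7, 0.5, 0, 0, 0, 0, 0],
  [0.3, 0.25, -0.3, 0, 0, 0, 0],
  [0, 0, -0.3, 0, 0, 0, 0],
  [0, 0, 0, 0, 0, 0, 0],
  [0, 0, 0, 0, 0, 0, 0],
])

```text
time_s: 19.27
tool_pos: [557.7, 35.2, 205.1]
tool_rot: [0.764, 1.436, -0.767]
wrist_force: [-0.8, 0.1, -2.6]
finger_gap: 0.485
```

```bash
python3 st.py
```

```text
19.27 pos [557.7  35.2 205.1] yaw 33.8 x [-0.004  0.001 -1.   ] F [-0.8  0.1 -2.6] gap 41.4 q [-0.    0.33  1.5   0.    1.32 -0.59]
```

>>> send_rows([
  [-0.09, -0.16, -0.4, 0, -0.02, -0.01, 0],
  [0, 0, -0.5, 0, 0, 0, 0],
  [0, 0, -0.4, 0, 0, 0, 0],
  [0, 0, 0, 0, 0, 0, 0],
  [0, 0, 0, 0, 0, 0, 0],
])

```text
time_s: 19.9
tool_pos: [554.2, 29.2, 163.6]
tool_rot: [0.768, 1.432, -0.767]
wrist_force: [-0.1, -0.8, -3.2]
finger_gap: 0.488
```

```bash
python3 st.py
```

```text
19.9 pos [554.2  29.2 163.6] yaw 33.6 x [-0.  0. -1.] F [-0.1 -0.8 -3.2] gap 41.7 q [-0.01  0.35  1.56  0.    1.23 -0.6 ]
```

>>> send_rows([
  [0.03, 0.04, 0, 0, 0, 0, 0],
  [0, 0, 0, 0, 0, 0, 0],
])

```text
time_s: 20.15
tool_pos: [555.5, 30.6, 164.2]
tool_rot: [0.768, 1.431, -0.767]
wrist_force: [1.1, -0.5, -4.0]
finger_gap: 0.489
```

```bash
python3 st.py
python3 - <<'E'
from h import *
import pickle
s=env.state(); c=env.capture("wrist"); s2=env.state(); print(s2["tool_pos"])
c=wristcam(s,c); pickle.dump((s,c),open("w6.pkl","wb"))
cv2.imwrite("pics/w6.png",cv2.resize(c["image"][90:282,128:384],(800,600),interpolation=cv2.INTER_CUBIC))
env.capture("scene") and None
c=env.capture("scene");cv2.imwrite("pics/s6.png",cv2.resize(c["image"][160:260,180:313],(800,600),interpolation=cv2.INTER_CUBIC))
print(env.state()["tool_pos"])
E
```

```text
20.15 pos [555.5  30.6 164.2] yaw 33.6 x [ 0.001  0.    -1.   ] F [ 1.1 -0.5 -4. ] gap 41.7 q [-0.01  0.35  1.56  0.    1.23 -0.6 ]
[555.4630112   30.55269306 164.21128402]
[555.36208399  30.47965842 164.06907217]
```

View pics/w6.png

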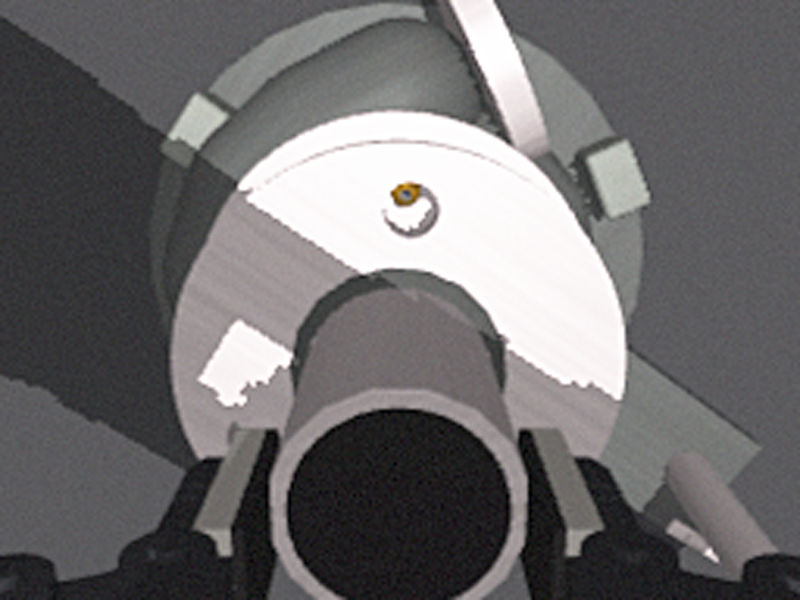

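View pics/s6.png

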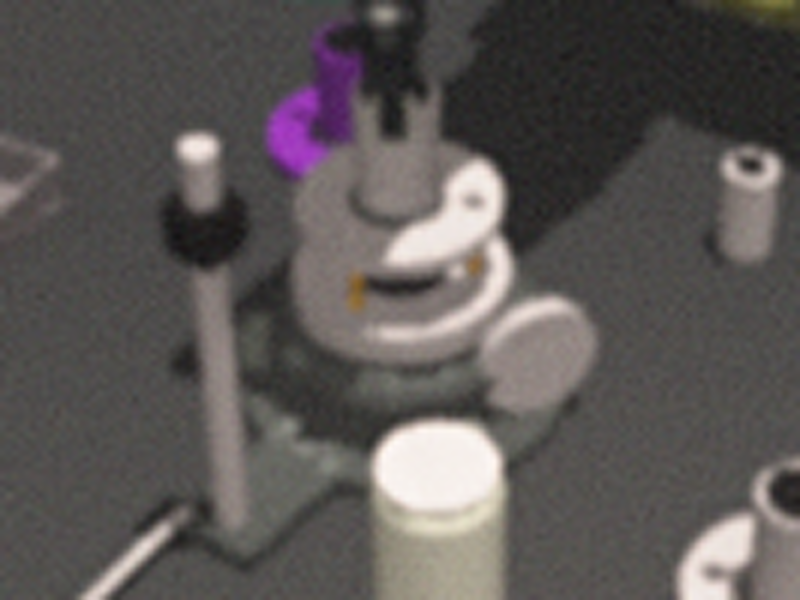

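Run:
```python
from h import *
import pickle
s,c=pickle.load(open("w6.pkl","rb"))
k=.32
for (u,v),z in [((411,209),s["tool_pos"][2]-32.2),((404.5,192),108)]: print(world(c,128+u*k,90+v*k,z=z).round(1))
```

```text
[538.9  64.6 132. ]
[537.5  64.3 108. ]
```

>>> send_rows([
  [-0.02, 0, -0.3, 0, 0, 0, 0],
  [0, 0, -0.3, 0, 0, 0, 0],
  [0, 0, -0.2, 0, 0, 0, 0],
  [0, 0, 0, 0, 0, 0, 0],
])

```text
time_s: 20.8
tool_pos: [554.3, 30.5, 137.7]
tool_rot: [0.768, 1.432, -0.768]
wrist_force: [-0.4, 0.3, -3.8]
finger_gap: 0.491
```

```bash
python3 st.py
```

```text
20.8 pos [554.3  30.5 137.7] yaw 33.6 x [-0.001  0.    -1.   ] F [-0.4  0.3 -3.8] gap 41.9 q [-0.01  0.38  1.59  0.    1.17 -0.6 ]
```

>>> send_rows([
  [0.01, 0, -0.15, 0, 0, 0, 0],
  [0, 0, -0.1, 0, 0, 0, 0],
  [0, 0, -0.05, 0, 0, 0, 0],
  [0, 0, 0, 0, 0, 0, 0],
])

```text
time_s: 21.3
tool_pos: [554.9, 30.5, 128.5]
tool_rot: [0.768, 1.431, -0.767]
wrist_force: [-0.6, -0.2, -4.2]
finger_gap: 0.488
```

```bash
python3 st.py
```

```text
21.3 pos [554.9  30.5 128.5] yaw 33.6 x [-0.  0. -1.] F [-0.6 -0.2 -4.2] gap 41.7 q [-0.01  0.39  1.6   0.    1.15 -0.6 ]
```

>>> send_rows([
  [0, 0, -0.05, 0, 0, 0, 0],
  [0, 0, 0, 0, 0, 0, 0],
])

```text
time_s: 21.55
tool_pos: [555.1, 30.4, 127.3]
tool_rot: [0.768, 1.431, -0.767]
wrist_force: [-0.1, 1.1, -4.4]
finger_gap: 0.483
```

```bash
python3 st.py
```

```text
21.55 pos [555.1  30.4 127.3] yaw 33.6 x [ 0.001  0.    -1.   ] F [-0.1  1.1 -4.4] gap 41.3 q [-0.01  0.39  1.6   0.    1.15 -0.6 ]
```

>>> send_rows([
  [0, 0, -0.04, 0, 0, 0, 0],
  [0, 0, -0.02, 0, 0, 0, 0],
  [0, 0, 0, 0, 0, 0, 0],
])

```text
time_s: 21.92
tool_pos: [555.1, 30.5, 127.3]
tool_rot: [0.768, 1.43, -0.766]
wrist_force: [1.0, 0.0, -3.9]
finger_gap: 0.486
```

```bash
python3 st.py
```

```text
21.93 pos [555.1  30.5 127.3] yaw 33.6 x [ 0.002  0.    -1.   ] F [ 1.   0.  -3.9] gap 41.5 q [-0.01  0.39  1.6   0.    1.15 -0.6 ]
```

>>> send_rows([
  [0, 0, 0, 0, 0, 0, 48],
  [0, 0, 0, 0, 0, 0, 60],
  [0, 0, 0, 0, 0, 0, 75],
  [0, 0, 0, 0, 0, 0, 80],
  [0, 0, 0, 0, 0, 0, 80],
  [0, 0, 0.3, 0, 0, 0, 80],
  [0, 0, 0.7, 0, 0, 0, 80],
  [0, 0, 1, 0, 0, 0, 80],
  [0, 0, 1, 0, 0, 0, 80],
  [-0.5, -0.4, 0.5, 0, 0, 0, 80],
  [-0.8, -0.6, 0, 0, 0, 0, 80],
  [-0.3, -0.2, 0, 0, 0, 0, 80],
])

```text
time_s: 23.42
tool_pos: [506.9, -6.0, 240.1]
tool_rot: [0.769, 1.425, -0.763]
wrist_force: [-0.6, -0.3, -0.5]
finger_gap: 0.936
```

```bash
python3 st.py
python3 - <<'E'
from h import *
import pickle
s=env.state(); c=env.capture("wrist")
c=wristcam(s,c); pickle.dump((s,c),open("w7.pkl","wb"))
cv2.imwrite("pics/w7.png",cv2.resize(c["image"],(800,600),interpolation=cv2.INTER_CUBIC))
W=cloud(c); m=(W[...,2]>85)&(W[...,2]<102)&(np.hypot(W[...,0]-556,W[...,1]-30)<52)&(np.hypot(W[...,0]-556,W[...,1]-30)>30)
P=W[m]; z=np.median(P[:,2]); P=P[abs(P[:,2]-z)<3]; A=np.c_[P[:,:2],np.ones(len(P))]; print(z,np.linalg.lstsq(A,P[:,2],rcond=None)[0][:2],len(P))
c=env.capture("scene");cv2.imwrite("pics/s7.png",cv2.resize(c["image"][130:280,130:330],(800,600),interpolation=cv2.INTER_CUBIC))
E
```

```text
23.43 pos [506.9  -6.  240.1] yaw 33.6 x [ 0.007  0.    -1.   ] F [-0.6 -0.3 -0.5] gap 79.9 q [-0.08  0.18  1.6   0.    1.35 -0.67]
95.43135555316854 [ 0.00019176 -0.00031608] 3272
```

View pics/w7.png

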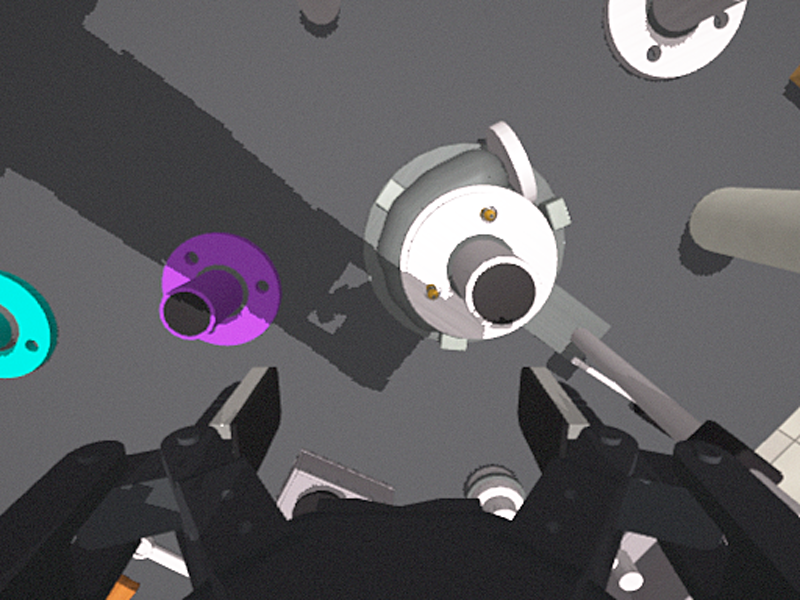

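View pics/s7.png

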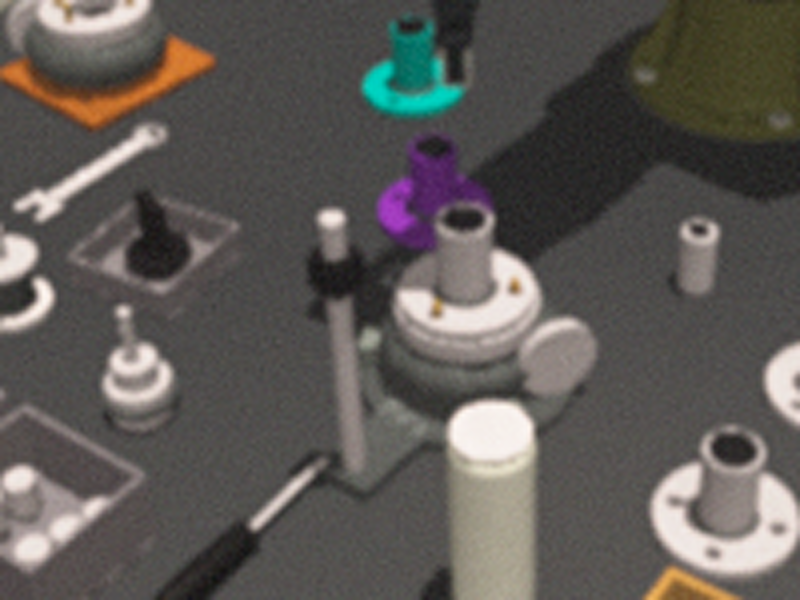

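The flange is seated: studs show through its holes at (489,214) and (432,291), its top is at 95.4 mm (95 expected), and the slope is about 0. The plug is upright in the tray and the gripper is clear.

```bash
python3 -c "
from bench import env
print(env.close_job())"
```

```text
the job is handed in; nothing more can be done
None
```

The plug is in the parts tray and the matching flange is seated on the housing in the fixture. I handed the job in at about 23.5 s, and the hand-in reports no verdict.

- **Plug:** I pulled it out by its tab and set it down in the tray. It stands upright near the tray's centre.
- **Flange:** The fixture's housing has three studs, so I used the white three-hole flange, not the purple or turquoise look-alikes. I turned it about 52° so its holes met the studs and lowered it on; the wrist force showed only its weight throughout.
- **Last checks:** The flange's top measured 95.4 mm against 95 mm expected, with a tilt below 0.001 rad. Two stud tips show through its holes; the third is hidden behind the stub.
- **Everything else:** I touched no other flange and no bystander, and the ones in the last pictures look unmoved. I did not measure them again at the end. The gripper was clear of everything at hand-in.
- **Disagreement:** The wrist camera's own calibration was about 2 mm off from the grip, so I aligned the flange by the studs and flange seen together in one picture. A close check just above the studs still differed by 1.4 mm. I did not measure the seated flange's centring separately; the studs fitting through the holes holds it to about 2.5 mm.

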